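# Clear the cover of the inspection box and hold it open at the pointer

### The job

With the scraper block, not with the gripper itself, wipe the three small steel offcuts off the closed cover of the inspection box into the catch tray on its left-hand end. Stand the scraper back on the open bench, then take the cover by its bar, swing it up until it is in line with the pointer on the quadrant, and finish the program while still holding the cover there, as it falls shut if let go. Leave the pointer as it is set and do not disturb the other things on the bench.

Things in the scene. Friction and masses are not known exactly. Their poses are not given: they have to be found in the camera images.
- inspection_box: Fixed low grey box, 150 (x) by 220 (y) by 60 mm high, closed on top by the hinged cover. Origin: centre of its underside, on the bench; x points away from the robot to the hinge side, y left, z up. The cover is a flat 150 x 220 mm plate, 6 mm thick, exactly over the box when shut; its top is then 66 mm above the bench.
- tray_floor (a point): Middle of the floor of the catch tray fixed to the box's +y (left) end, 4 mm above the bench; axes as the box's. Inside 184 (x) by 75 mm (y); its three outer walls are 35 mm high. The box wall is its inner side, and the shut cover's left edge is straight above that side, 110 mm in +y from the box's middle.
- cover_hinge (a point): Middle of the cover's hinge line, 75 mm in +x from the box's middle and 63 mm above the bench; axes as the box's, hinge line along y.
- flap (a joint): Angle of the cover, rad: 0 shut (level), grows as its edge near the robot is lifted, stop at 1.45. About 0.35 kg, swings freely and falls shut by its own weight; when shut it rests firm on the box.
- flap_bar (a point): Middle of the cover's round steel bar: 10 mm thick, 100 mm long, parallel to the hinge, 200 mm from it, in the cover's plane, 50 mm before the front edge, on two arms 45 mm either side of the middle. Cover shut: 63 mm above the bench, nothing beneath. Can be pinched from above and turns between the fingers as the cover swings. Axes of the cover: x from bar to hinge, y along the bar.
- pointer (a joint): Angle at which the pointer is set, rad, measured like the cover's: cover and pointer are in line when both values are equal. Between 0.55 and 1.05; stiff, stays where it is set.
- pointer_tip (a point): Tip of the dark pointer, a 9 mm wide strip that starts on the hinge line (black knob there) and runs 110 mm out to this point. It lies on the outer side of the upright aluminium quadrant, 79 mm radius about the hinge line, top 142 mm above the bench, at the box's -y (right) end, 120 mm from its middle. x points from the tip to the hinge, y along the hinge.
- scraper_mid (a point): Loose scraper block, 0.15 kg, standing on its foot; this point is its middle, 31 mm above its underside. Foot: white block 120 (x) by 24 (y) by 22 mm high, which wipes with its long sides. On it an upright black grip rib, 60 (x) by 16 (y) mm, from 22 to 62 mm above the underside, to be pinched across y from above.
- offcut_1: Loose L-shaped steel offcut, 22 x 16 mm, 5 mm thick, lying flat on the shut black cover, within 60 mm either side of the cover's middle along x and between y = -25 and +75 mm of the box; origin in the middle of its underside.
- offcut_2: Loose L-shaped steel offcut, 22 x 16 mm, 5 mm thick, lying flat on the shut black cover, within 60 mm either side of the cover's middle along x and between y = -25 and +75 mm of the box; origin in the middle of its underside.
- offcut_3: Loose L-shaped steel offcut, 22 x 16 mm, 5 mm thick, lying flat on the shut black cover, within 60 mm either side of the cover's middle along x and between y = -25 and +75 mm of the box; origin in the middle of its underside.
- flux_bottle: Bystander: small upright dropper bottle, 34 mm across, 96 mm high; origin in the middle of its underside.
- parts_box: Bystander: small closed parts box with a clear lid, 69 x 121 mm, 33 mm high; origin in the middle of its underside.
Things that resemble listed ones, but are neither listed nor needed, are in the scene too. What is shaped like the part that bears scraper_mid but purple is not meant.

How it is judged:
On the way:
1. all three offcuts lie in the catch tray while the cover is still shut (x of offcut_1 in the frame of inspection_box between -0.094 and 0.094 m and y of offcut_1 in the frame of inspection_box between 0.108 and 0.188 m and z of each of offcut_1, offcut_2, offcut_3 in the frame of inspection_box below 0.04 m and x of offcut_2 in the frame of inspection_box between -0.094 and 0.094 m and y of offcut_2 in the frame of inspection_box between 0.108 and 0.188 m and x of offcut_3 in the frame of inspection_box between -0.094 and 0.094 m and y of offcut_3 in the frame of inspection_box between 0.108 and 0.188 m and value of joint flap below 0.06 rad), for 0.2 s.
At the end, for the whole second after the job is handed in: The gripper holds the cover still, within 0.08 rad (4.5 degrees) of the pointer; the three offcuts lie in the catch tray; the scraper stands upright on the bench, released and clear of the box and tray (angle between the x axis of flap_bar and the x axis of pointer_tip, either way round below 0.08 rad and velocity of joint flap between -0.05 and 0.05 rad/s and contact force between the fingers and inspection_box above 0.4 N and x of offcut_1 in the frame of inspection_box between -0.094 and 0.094 m and y of offcut_1 in the frame of inspection_box between 0.108 and 0.188 m and z of each of offcut_1, offcut_2, offcut_3 in the frame of inspection_box below 0.04 m and x of offcut_2 in the frame of inspection_box between -0.094 and 0.094 m and y of offcut_2 in the frame of inspection_box between 0.108 and 0.188 m and x of offcut_3 in the frame of inspection_box between -0.094 and 0.094 m and y of offcut_3 in the frame of inspection_box between 0.108 and 0.188 m and height (world z) of scraper_mid below 0.036 m and angle between scraper_mid's own z axis and vertical below 0.15 rad and contact force between scraper and inspection_box below 0.1 N and contact force between the fingers and scraper below 0.1 N and (y of scraper_mid in the frame of inspection_box below 0.1 m or y of scraper_mid in the frame of inspection_box above 0.19 m or x of scraper_mid in the frame of inspection_box below -0.1 m or x of scraper_mid in the frame of inspection_box above 0.1 m)); the arm keeps its last pose, push and grip.
It fails at once if an offcut was touched by the gripper or arm (contact force between any of the fingers, the arm and offcut_1 above 0.3 N or contact force between any of the fingers, the arm and offcut_2 above 0.3 N or contact force between any of the fingers, the arm and offcut_3 above 0.3 N).
It fails at once if the pointer was shifted (distance of pointer_tip from where it was at the start of the episode above 0.008 m).
It fails at once if another thing on the bench was moved by more than 30 mm (distance of any of label_tape, solder_reel, flux_bottle, kapton_tape, cutters, parts_box from where it was at the start of the episode above 0.03 m).
It also fails if it takes over 64 s, if anything falls off the work surface, if the arm or the gripper's body presses on something with over 40 N, if the wrist force passes 120 N, or if a joint passes its speed limit or range.

### The arm

A 6-joint arm with a two-finger parallel gripper is mounted at the origin on a cart in front of the work surface, level with it; the furniture and walls round the work are solid. World frame = base frame: x ahead of the robot, y to its left, z up, the work surface at z = 0. Lengths are in m, angles in rad, forces in N, time in s.
With the tool pointing down it reaches from about 0.15 to 0.775 m from the base axis. Payload 6.1 kg.
Tool frame: the origin (TCP) lies at the very end of the fingers, on their centre line; the grasp point (between the pads) lies 19 mm behind it (ctrl.grasp_offset is the z of the grasp point in the tool frame, in m); z points along the fingers, y is the direction in which the jaws open and shut (so a half turn about z gives the same grasp; the last joint's range is limited). The gripper opens to 85 mm and grips with 20 to 120 N. Pads are 22 mm wide; open, the fingers measure 114 mm over their backs; the gripper's body (76 mm by 85 mm) begins 54 mm behind the grasp point. The pads swing forward as they close: fully open they stand 13 mm farther back than shut.
Start: joints at [1.211, 0.126, -0.04, 1.405, 0, 1.571], TCP at [0.185, 0.491, 0.231] pointing down, gripper open.
Joint ranges: [-2.72, 2.72], [-0.95, 1.95], [-1.27, 1.35], [-1.78, 2.02], [-1.46, 1.47], [-3.14, 3.14]. Speed limits (rad/s): [2.39, 2.39, 3.01, 3.14, 3.14, 3.14].

### API

Orientations are given as [roll, pitch, yaw] about the fixed x, y, z axes, in that order (R = Rz(yaw) Ry(pitch) Rx(roll)).
In Python, from station import sense, imaging, ticket, spot_in, place_of, ctrl gives the robot as it stands.
- The arm moves only by the shell command python3 -m pendant 'ROWS'. ROWS is JSON, a list of rows, each a list of 7 numbers: the turn, a rotation vector about the world's x, y, z in rad, then the shift along the world's x, y, z in cm, then the gripper's target within -1 to 1 (shut at 1, half-way at 0, fully open at -1). In form: [[wx, wy, wz, x, y, z, jaw], ...]. A call has 1 to 20 rows; each row shifts and turns the commanded pose from where the row before left it; what a row does not reach is not made up. A row lasts 1/8 s, in which the tool goes at most 62.5 mm and 10.7 degrees, less where a joint would pass 70% of its speed; a pose out of reach is approached as far as the arm can. A call is refused whole if a number of a shift passes 6.25 or a number of a turn 0.188, either way. A call with a gripper value outside its range is refused whole. The fingers move at their own pace and stop on an object; the grip force is fixed at half the most. Time passes only in rows, so rows that do not move let the fingers close. It gives the time, the measured TCP pose, the force and the opening at its end, in the units of the state.
- sense(): the state, without advancing time (a new reading comes with each control period).
- imaging.camera(name): name is "side" or "top"; returns (picture, depth): 480x640x3 uint8, red, green, blue; 480x640 float32, m along the optical axis (not along the pixel's ray), 0 where there is no reading.
- imaging.camera_info(name): a dict with "vertical_fov" (degrees; the focal length in pixels is half the picture's height over the tangent of half this angle, whatever the lens; pixels are square), "cx", "cy" (the principal point, pixels), "k1" (the pictures are not rectified: a ray, as slopes to the right and down, at radius r is drawn at 1 + k1 r^2 times it, then the intrinsics apply), "R" (3x3) and "t" (3): a world point X has camera coordinates R X + t. Camera axes: x right, y down, z forward; pixel columns grow to the right and rows downward; lengths in m; the calibration is good to about 2 mm. A picture is of the moment at which its call begins. camera_info takes no time and is no camera call.
- ticket.sign_off(): hands the job in, once; it reports no verdict.
Trained networks look in the newest picture that a camera, given by its name, has taken for a name from the list of things; names that differ only in an ending like _2 or _b are one class to them, and where a whole thing is asked for, a point or a joint stands for the part that bears it (a point fixed in the world has none). Each returns a list of dicts, best first, with "p" (0 to 1); they miss things now and then, are a little off and sometimes report something else, mostly with a low value. They report only what shows in the picture. A call takes as long as a camera call. They do not tell look-alikes from the thing itself.
- spot_in(camera, query): "point" ([column, row] in pixels, amid what is visible of it).
- place_of(camera, query): "point" ([column, row] in pixels: a listed point, or the origin of a listed thing).
The state is a dict: "t": time; "joint_positions": joint angles; "joint_velocities": joint speeds; "tau": joint torques, N m; "position": TCP position; "tcp_rot": TCP orientation; "contact_force": force on the tool from outside, world axes, zero at the start; "wrist_torque": the same for the moment, N m; "finger_gap": opening from 0.0 (shut) to 1.0 (fully open).
Only numpy, scipy, OpenCV 4.12 (cv2) and the standard library are available. Lean on these libraries where they do the work, as an engineer would, in place of code of your own. Each camera call takes 0.05 s, during which the arm holds its last target.

## Working session

There is one attempt and no reset: what is moved stays moved. The work goes in short steps, Python scripts to look and compute and a shell command to move; the robot and the scene stay as the last step left them, time stands still between calls to the robot, and variables do not carry over. Pictures are saved under pics/ and viewed, and the job is handed in when it is done.

```bash
ls; mkdir -p pics
cat > h.py <<'E'
import numpy as np, cv2
from station import sense, imaging, ticket, spot_in, place_of, ctrl
def K(n):
    i=imaging.camera_info(n); f=240/np.tan(np.radians(i["vertical_fov"])/2)
    return i,f
def slopes(n,uv):
    i,f=K(n); d=np.array([(uv[0]-i["cx"])/f,(uv[1]-i["cy"])/f]); s=d.copy()
    for _ in range(30): s=d/(1+i["k1"]*(s@s))
    return s
def ray(n,uv):
    i,f=K(n); R=np.array(i["R"]);t=np.array(i["t"]); s=slopes(n,uv)
    return -R.T@t, R.T@np.array([s[0],s[1],1])
def at_z(n,uv,z):
    o,d=ray(n,uv); return o+d*(z-o[2])/d[2]
def at_depth(n,uv,dep):
    o,d=ray(n,uv); return o+d*dep
def proj(n,X):
    i,f=K(n); c=np.array(i["R"])@np.array(X)+np.array(i["t"]); s=c[:2]/c[2]; s=s*(1+i["k1"]*(s@s))
    return np.array([s[0]*f+i["cx"],s[1]*f+i["cy"]])
def crop(img,x0,y0,x1,y1,k,fn):
    c=cv2.resize(img[y0:y1,x0:x1],None,fx=k,fy=k,interpolation=cv2.INTER_CUBIC); cv2.imwrite(fn,c[:,:,::-1])
E
python3 - <<'E'
from h import *
np.set_printoptions(precision=3,suppress=True)
for n in("side","top"):
    p,d=imaging.camera(n); cv2.imwrite(f"pics/{n}0.png",p[:,:,::-1]); np.savez(f"/tmp/{n}0.npz",p=p,d=d)
    i=imaging.camera_info(n); print(n,i["vertical_fov"],i["cx"],i["cy"],i["k1"],ray(n,(320,240)))
    for q in["inspection_box","tray_floor","cover_hinge","flap_bar","pointer_tip","scraper_mid","offcut_1","flux_bottle","parts_box"]:
        print(q,[(np.round(r["point"],1).tolist(),round(r["p"],2)) for r in place_of(n,q)][:6])
print(sense()["t"],ctrl.grasp_offset)
E
```

```text
pics
side 49.75096479921265 328.8610749074817 233.45750795857728 0.03520140457341371 (array([ 0.618, -1.207,  1.046]), array([-0.062,  0.742, -0.668]))
inspection_box [([332.7, 234.3], 0.63)]
tray_floor [([332.4, 208.0], 0.8)]
cover_hinge [([358.5, 216.1], 0.61)]
flap_bar [([292.6, 219.8], 0.84)]
pointer_tip [([330.0, 228.6], 0.63)]
scraper_mid [([244.5, 388.0], 0.92), ([291.4, 287.5], 0.77)]
offcut_1 [([338.6, 207.5], 0.55), ([314.0, 220.5], 0.53), ([334.3, 216.2], 0.4)]
flux_bottle [([373.8, 300.2], 0.77)]
parts_box [([352.3, 165.6], 0.93)]
top 53.76858665135133 314.4128998050625 244.03278304719367 0.029046816231076394 (array([ 0.328, -0.076,  1.408]), array([ 0.183, -0.036, -0.983]))
inspection_box [([285.1, 252.9], 0.8), ([280.0, 243.6], 0.65), ([236.5, 253.2], 0.18)]
tray_floor [([238.2, 251.8], 0.58)]
cover_hinge [([282.9, 220.7], 0.75)]
flap_bar [([283.2, 294.9], 0.89)]
pointer_tip [([281.7, 291.7], 0.69), ([328.2, 244.7], 0.63)]
scraper_mid [([473.3, 315.9], 0.78), ([366.0, 282.9], 0.73)]
offcut_1 [([265.1, 234.4], 0.61), ([282.4, 246.0], 0.46), ([284.4, 264.2], 0.35)]
flux_bottle [([364.5, 214.1], 0.48)]
parts_box [([154.4, 227.2], 0.81)]
1.0 -0.0187
```

View pics/side0.png

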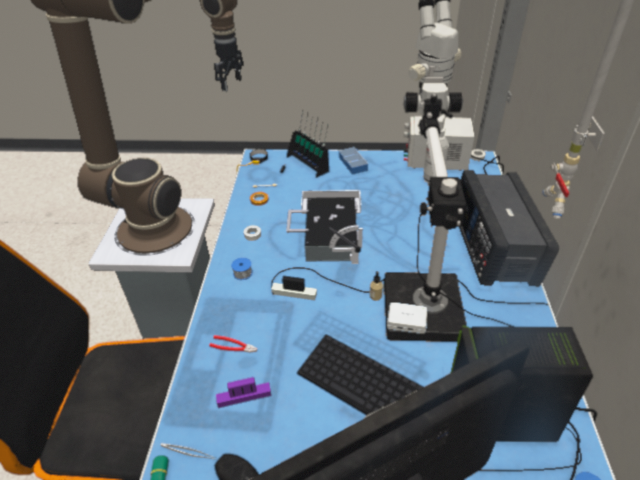

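View pics/top0.png

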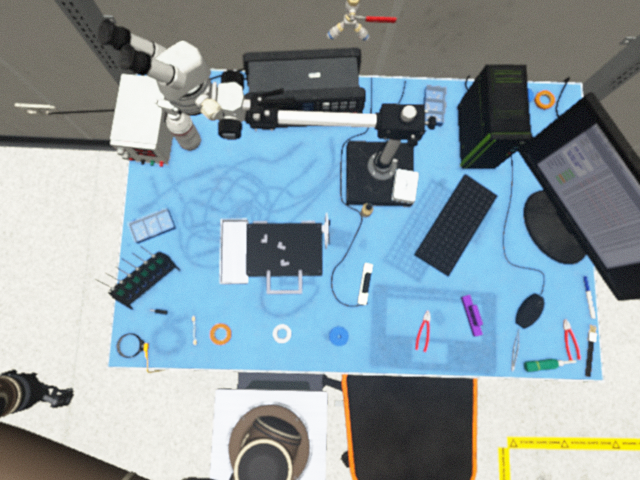

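The white-footed scraper is at top (366,284), side (293,289). The purple look-alike is at top (473,316), side (243,391). The inspection box is at top (285,250), with its white tray on the left at (234,251). Next come close crops and measurements.

Run:
```python
from h import *
np.set_printoptions(precision=4,suppress=True)
z=np.load("/tmp/top0.npz");p,d=z["p"],z["d"]; s=np.load("/tmp/side0.npz")
crop(p,205,200,405,320,4,"pics/topc.png"); crop(s["p"],260,170,400,310,5,"pics/sidec.png")
def T(uv): 
    u,v=map(int,np.round(uv)); return at_depth("top",uv,d[v,u])
for nm,uv in dict(scr_top=(366,283),bottle=(366,210),o1=(265,237),o2=(281,245),o3=(285,263),cov=(300,250),traywhite=(234,250)).items(): print(nm,T(uv))
# mask cover top by height
h=np.zeros((480,640,3))
for v in range(200,320):
    for u in range(205,405): h[v,u]=at_depth("top",(u,v),d[v,u])
np.save("/tmp/h.npy",h)
Z=h[...,2]; m=(Z>0.055)&(Z<0.08)
m[:, :230]=0; m[:,335:]=0
pts=h[m]; print(len(pts), np.percentile(pts,[1,50,99],axis=0))
dark=m&(p.max(2)<60); pts=h[dark][:,:2].astype(np.float32); print("cover",len(pts),cv2.minAreaRect(pts), np.median(h[dark][:,2]))
# scraper foot
g=p.min(2)>190
g[:, :352]=0; g[:,380:]=0; g[:255]=0; g[310:]=0
pts=h[g]; print("scr white",len(pts),cv2.minAreaRect(pts[:,:2].astype(np.float32)),np.median(pts[:,2]))
dk=(p.max(2)<70); dk[:,355:378]&=True; dk[:, :355]=0; dk[:,378:]=0; dk[:255]=0; dk[310:]=0
dk&=Z>0.04; pts=h[dk]; print("rib",len(pts),pts.mean(0) if len(pts) else 0, cv2.minAreaRect(pts[:,:2].astype(np.float32)))
```

```text
scr_top [ 0.4584 -0.2611  0.057 ]
bottle [ 0.6724 -0.2586  0.0618]
o1 [0.5804 0.0326 0.0693]
o2 [ 0.5587 -0.0141  0.0692]
o3 [ 0.5063 -0.0278  0.0748]
cov [ 0.5462 -0.069   0.0678]
traywhite [0.5496 0.1279 0.0071]Traceback (most recent call last):
  File "<stdin>", line 11, in <module>
  File "h.py", line 16, in at_depth
    o,d=ray(n,uv); return o+d*dep
        ~~~^^^^^^
  File "h.py", line 11, in ray
    i,f=K(n); R=np.array(i["R"]);t=np.array(i["t"]); s=slopes(n,uv)
        ~^^^
  File "h.py", line 4, in K
    i=imaging.camera_info(n); f=240/np.tan(np.radians(i["vertical_fov"])/2)
ValueError: time passes only in moves, steps and waits
```

View pics/topc.png

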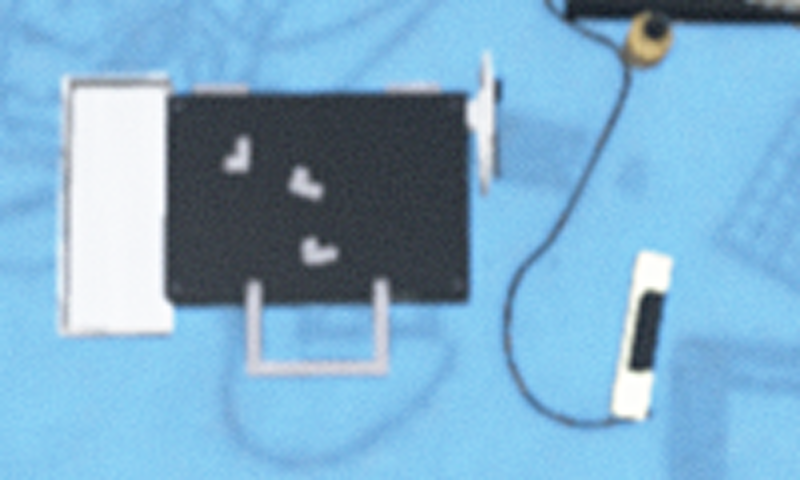

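View pics/sidec.png

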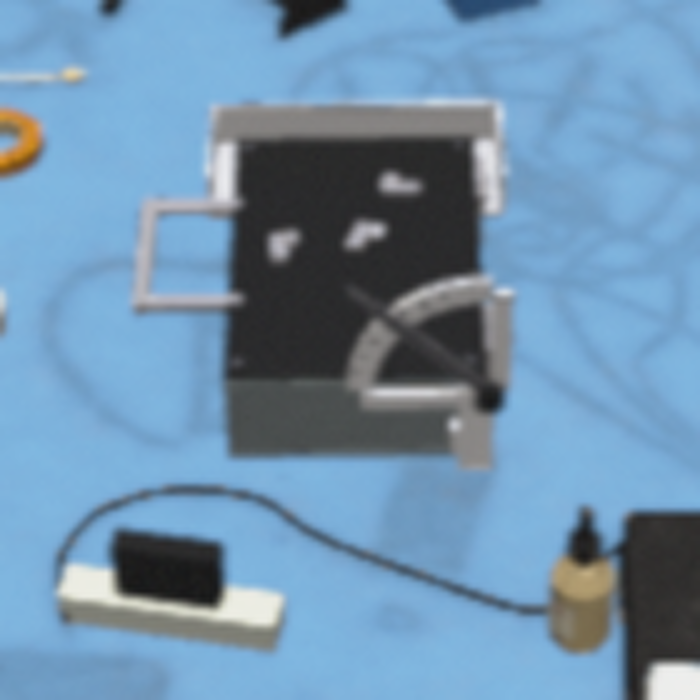

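The top crop shows the white scraper with its black rib, so this is the right one. There are three offcuts, at full-image pixels of about (264,238), (281,246) and (285,262). The side crop shows the dark pointer running from the knob (358,250) to a tip near (330,228). I'll cache the calibration and measure.

```bash
cat > /tmp/sed.py <<'E'
s=open('h.py').read()
a=s.index("def K(n)"); b=s.index("def slopes")
s=s[:a]+'''import os,pickle
def K(n):
    f="/tmp/ci_%s.pkl"%n
    if not os.path.exists(f): pickle.dump(imaging.camera_info(n),open(f,"wb"))
    i=pickle.load(open(f,"rb")); return i,240/np.tan(np.radians(i["vertical_fov"])/2)
def cloud(n,d,x0,y0,x1,y1):
    h=np.zeros((480,640,3)); 
    for v in range(y0,y1):
        for u in range(x0,x1): h[v,u]=at_depth(n,(u,v),d[v,u])
    return h
'''+s[b:]
open('h.py','w').write(s)
E
python3 /tmp/sed.py
python3 - <<'E'
from h import *
np.set_printoptions(precision=4,suppress=True)
z=np.load("/tmp/top0.npz");p,d=z["p"],z["d"]; s=np.load("/tmp/side0.npz")
h=cloud("top",d,205,200,405,320); np.save("/tmp/h.npy",h)
Z=h[...,2]; 
dark=(Z>0.055)&(Z<0.08)&(p.max(2)<75); dark[:, :240]=0; dark[:,326:]=0
q=lambda uvs,z:np.array([at_z("top",uv,z)[:2] for uv in uvs],np.float32)
v,u=np.nonzero(dark); P=q(zip(u,v),0.066); print("cover",len(P),cv2.minAreaRect(P),np.median(Z[dark]))
off=(Z>0.06)&(Z<0.085)&(p.min(2)>110); off[:, :250]=0; off[:,310:]=0; off[:225]=0;off[270:]=0
n,l=cv2.connectedComponents(off.astype(np.uint8))
for k in range(1,n):
    v,u=np.nonzero(l==k); 
    if len(u)>5: P=q(zip(u,v),0.071);print("off",u.mean(),v.mean(),len(u),P.mean(0),P.min(0),P.max(0))
tr=(p.min(2)>200);tr[:, :215]=0; tr[:,250:]=0;tr[:215]=0;tr[290:]=0
v,u=np.nonzero(tr);print("tray",q([(u.min(),250),(u.max(),250)],.02),u.min(),u.max(),v.min(),v.max())
g=p.min(2)>190
g[:, :352]=0; g[:,380:]=0; g[:255]=0; g[310:]=0
g|=np.zeros_like(g)
v,u=np.nonzero(g); P=q(zip(u,v),0.022); print("scr",len(P),cv2.minAreaRect(P),cv2.boxPoints(cv2.minAreaRect(P)))
dk=(p.max(2)<90); dk[:, :357]=0; dk[:,374:]=0; dk[:265]=0; dk[300:]=0
v,u=np.nonzero(dk); P=q(zip(u,v),0.062); print("rib",len(P),P.mean(0),cv2.minAreaRect(P),np.median(Z[dk]))
for n,uvs in dict(side=[(292.6,219.8)],top=[(283.2,294.9)]).items(): print("bar",n,at_z(n,uvs[0],0.063))
print("hinge",at_z("top",(282.9,220.7),.063),at_z("side",(358.5,216.1),.063))
print("scraper",at_z("top",(366,282.9),.031),at_z("side",(291.4,287.5),.031))
for uv in [(265.1,234.4),(282.4,246.0),(284.4,264.2)]: print("o top",at_z("top",uv,.066))
for uv in [(338.6,207.5),(314.0,220.5),(334.3,216.2)]: print("o side",at_z("side",uv,.066))
print("bottle",at_z("top",(364.5,214.1),0),at_z("side",(373.8,300.2),0))
# angle of cover near-right edge vs
E
```

```text
cover 3219 ((0.548669695854187, -0.02182762324810028), (0.14574776589870453, 0.20985092222690582), 1.7871702909469604) 0.06685412581836547
off 264.3863636363636 238.77272727272728 44 [0.5749 0.034 ] [0.5652 0.0264] [0.589  0.0436]
off 280.74418604651163 245.8372093023256 43 [ 0.5559 -0.0136] [ 0.5469 -0.026 ] [ 0.5671 -0.0028]
off 283.57142857142856 262.6190476190476 42 [ 0.5078 -0.0235] [ 0.5007 -0.0363] [ 0.5181 -0.0132]
tray [[0.5461 0.17  ]
 [0.5488 0.0879]] 219 247 219 283
scr 234 ((0.4612544775009155, -0.26274949312210083), (0.0278271846473217, 0.12228358536958694), 81.2545394897461) [[ 0.3987 -0.2672]
 [ 0.5196 -0.2858]
 [ 0.5238 -0.2583]
 [ 0.4029 -0.2397]]
rib 86 [ 0.4596 -0.2605] ((0.4602334499359131, -0.2608049511909485), (0.013126390986144543, 0.05291343480348587), 81.08836364746094) 0.06200199573927634
bar side [ 0.4399 -0.0264  0.063 ]
bar top [ 0.4169 -0.0258  0.063 ]
hinge [ 0.6315 -0.0165  0.063 ] [ 0.6358 -0.0044  0.063 ]
scraper [ 0.4612 -0.2647  0.031 ] [ 0.4584 -0.2697  0.031 ]
o top [0.5887 0.033  0.066 ]
o top [ 0.5564 -0.0181  0.066 ]
o top [ 0.504  -0.0259  0.066 ]
o side [0.5751 0.0319 0.066 ]
o side [ 0.5042 -0.0317  0.066 ]
o side [ 0.5636 -0.0102  0.066 ]
bottle [ 0.6751 -0.2625  0.    ] [ 0.6782 -0.2806  0.    ]
```

Run:
```python
from h import *
np.set_printoptions(precision=4,suppress=True)
z=np.load("/tmp/top0.npz");p,d=z["p"],z["d"]; s=np.load("/tmp/side0.npz")
Z=np.load("/tmp/h.npy")[...,2]; g=p.max(2)
# near edge: per column, transition row
def edge_rows(cols,r0,r1,th=110):
    o=[]
    for u in cols:
        c=g[r0:r1,u].astype(float); k=np.nonzero((c[:-1]<th)&(c[1:]>=th))[0]
        if len(k): k=k[0]; o.append((u,r0+k+(th-c[k])/(c[k+1]-c[k])))
    return o
def edge_cols(rows,c0,c1,th=110,up=True):
    o=[]
    for v in rows:
        c=g[v,c0:c1].astype(float); k=np.nonzero((c[:-1]<th)&(c[1:]>=th))[0] if up else np.nonzero((c[:-1]>=th)&(c[1:]<th))[0]
        if len(k): k=k[0]; o.append((c0+k+(th-c[k])/(c[k+1]-c[k]),v))
    return o
def fit(o,z):
    P=np.array([at_z("top",x,z)[:2] for x in o],np.float32); l=cv2.fitLine(P,cv2.DIST_HUBER,0,.01,.01).ravel(); return P.mean(0),l,np.degrees(np.arctan2(l[1],l[0]))
print("near",fit(edge_rows([x for x in range(252,318) if not(264<x<272 or 296<x<304)],268,285),.066))
print("left",fit(edge_cols(range(230,270),240,256,up=False),.066))
print("right",fit(edge_cols(range(250,270),312,330),.066))
# bar
m=(p.min(2)>150);m[:, :268]=0;m[:,301:]=0;m[:288]=0;m[298:]=0
v,u=np.nonzero(m);P=np.array([at_z("top",x,.065)[:2] for x in zip(u,v)],np.float32);l=cv2.fitLine(P,2,0,.01,.01).ravel();print("bar",P.mean(0),P.min(0),P.max(0),l)
# pointer
for yaw in (0,2):
  c=np.array([.549,-.022,0]);r=np.radians(yaw);ex=np.array([np.cos(r),np.sin(r),0]);ey=np.array([-np.sin(r),np.cos(r),0])
  for off in (-.12,-.126):
    def onp(uv):
        o,dd=ray("side",uv); k=(off-(o-c)@ey)/(dd@ey); X=o+k*dd; return np.array([(X-c)@ex,X[2]])
    kn=onp((357.6,249.4)); tp=onp((330,228)); print(yaw,off,"knob",kn,"tip",tp,np.linalg.norm(kn-tp),np.arctan2(tp[1]-kn[1],kn[0]-tp[0]), "from nominal",np.arctan2(tp[1]-.063,.075-tp[0]))
print(sense()["tcp_rot"],sense()["position"],sense()["t"])
crop(s["p"],315,215,375,265,13,"pics/ptr.png")
```

```text
near (array([ 0.4728, -0.0279], dtype=float32), array([ 0.0417, -0.9991,  0.4724, -0.0218], dtype=float32), np.float32(-87.61184))
left (array([0.543 , 0.0838], dtype=float32), array([0.999 , 0.0439, 0.543 , 0.0838], dtype=float32), np.float32(2.5153208))
right (array([ 0.5209, -0.1308], dtype=float32), array([ 0.9995,  0.0322,  0.5235, -0.1307], dtype=float32), np.float32(1.8462073))
bar [ 0.4271 -0.0275] [ 0.4208 -0.0731] [0.4376 0.0178] [ 0.0277 -0.9996  0.4271 -0.0275]
0 -0.12 knob [0.0847 0.0549] tip [0.0084 0.1323] 0.10865833055638587 0.7933980904816903 from nominal 0.805899113908421
0 -0.126 knob [0.0846 0.0605] tip [0.0088 0.1375] 0.10804592817761369 0.7933980904816904 from nominal 0.8441445624206851
2 -0.12 knob [0.0806 0.0522] tip [0.0042 0.1322] 0.11052062387981827 0.8085788861385872 from nominal 0.7739540032984905
2 -0.126 knob [0.0803 0.0578] tip [0.0044 0.1373] 0.10989871039607327 0.808578886138588 from nominal 0.8107244724718359
[-3.1416  0.      2.7818] [0.1848 0.4914 0.2313] 1.0
```

View pics/ptr.png

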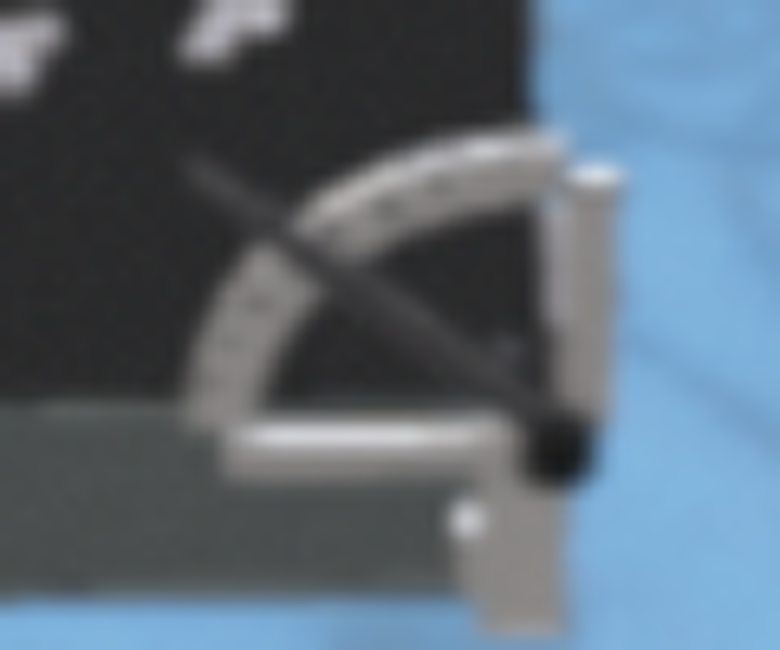

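Run:
```python
from h import *
np.set_printoptions(precision=4,suppress=True)
c=np.array([.548,-.023,0])
pts=[(192,160),(300,243),(350,280),(420,325),(530,400)]
for yaw in (1.8,2.3,2.8):
  r=np.radians(yaw);ex=np.array([np.cos(r),np.sin(r),0]);ey=np.array([-np.sin(r),np.cos(r),0])
  for off in (-.12,-.125):
    def onp(uv):
        o,dd=ray("side",uv); k=(off-(o-c)@ey)/(dd@ey); X=o+k*dd; return np.array([(X-c)@ex,X[2]])
    Q=np.array([onp((x/13+315-.46,y/13+215-.46)) for x,y in pts],np.float32); l=cv2.fitLine(Q,2,0,.01,.01).ravel()
    print(yaw,off,"dir",np.arctan2(-abs(l[1]),-abs(l[0]))+np.pi,"tip",Q[0],"nominal",np.arctan2(Q[0][1]-.063,.075-Q[0][0]),np.hypot(Q[0][1]-.063,.075-Q[0][0]))
    # model overlay check of hinge
    H=c+.075*ex+off*ey+[0,0,.063]; print("  hinge px",proj("side",H))
    for th in (.7,.75,.8): print("   ",th,proj("side",H+.11*(-np.cos(th)*ex+np.sin(th)*np.array([0,0,1]))))
```

```text
1.8 -0.12 dir 0.7597308 tip [0.0039 0.1371] nominal 0.8062646 0.102692544
  hinge px [355.1755 246.8901]
    0.7 [324.5154 227.7831]
    0.75 [325.8281 226.6206]
    0.8 [327.2219 225.506 ]
1.8 -0.125 dir 0.7597308 tip [0.0041 0.1414] nominal 0.83511853 0.10572094
  hinge px [355.2205 248.1061]
    0.7 [324.4792 228.9865]
    0.75 [325.7954 227.8233]
    0.8 [327.1929 226.708 ]
2.3 -0.12 dir 0.7637255 tip [0.0029 0.1371] nominal 0.7987818 0.10340256
  hinge px [355.5433 246.7289]
    0.7 [324.9013 227.7993]
    0.75 [326.215  226.6291]
    0.8 [327.6097 225.5064]
2.3 -0.125 dir 0.7637255 tip [0.003  0.1414] nominal 0.827351 0.10643732
  hinge px [355.6049 247.9439]
    0.7 [324.8823 229.0027]
    0.75 [326.1995 227.8317]
    0.8 [327.598  226.7083]
2.8 -0.12 dir 0.76765203 tip [0.0018 0.1371] nominal 0.79145676 0.104123555
  hinge px [355.9088 246.5655]
    0.7 [325.2875 227.8133]
    0.75 [326.602  226.6355]
    0.8 [327.9976 225.5047]
2.8 -0.125 dir 0.76765203 tip [0.0019 0.1413] nominal 0.81974226 0.107165694
  hinge px [355.9869 247.7796]
    0.7 [325.2857 229.0166]
    0.75 [326.6038 227.8379]
    0.8 [328.0031 226.7064]
```

```bash
python3 -m pendant '[[0,0,0.016,2.12,-5.79,0,-1],[0,0,0.016,2.12,-5.79,0,-1],[0,0,0.016,2.12,-5.79,0,-1],[0,0,0.016,2.12,-5.79,0,-1],[0,0,0.016,2.12,-5.79,0,-1],[0,0,0.016,2.12,-5.79,0,-1],[0,0,0.016,2.12,-5.79,0,-1],[0,0,0.016,2.12,-5.79,0,-1],[0,0,0.016,2.12,-5.79,0,-1],[0,0,0.016,2.12,-5.79,0,-1],[0,0,0.016,2.12,-5.79,0,-1],[0,0,0.016,2.12,-5.79,0,-1],[0,0,0.016,2.06,-5.79,0,-1],[0,0,0,0,0,0,-1]]'
```

```text
t: 2.75
position: [0.4605, -0.2648, 0.2297]
tcp_rot: [3.141, -0.002, 2.986]
contact_force: [0.5, 1.1, 0.3]
finger_gap: 0.998
```

```bash
python3 -m pendant '[[0,0,0,0,0,-4,-1],[0,0,0,0,0,-5,-1],[0,0,0,0,0,-5,-1],[0,0,0,0,0,-3,-1],[0,0,0,0,0,-2,-1],[0,0,0,0,0,-1.1,-1],[0,0,0,0,0,0,-1],[0,0,0,0,0,0,-1]]'
python3 - <<'E'
from h import *
p,d=imaging.camera("top"); crop(p,300,220,420,340,5,"pics/t1.png")
p,d=imaging.camera("side"); crop(p,230,200,350,320,5,"pics/s1.png")
E
```

```text
t: 3.75
position: [0.4605, -0.2615, 0.0314]
tcp_rot: [-3.141, 0.001, 2.99]
contact_force: [-0.2, 0.1, -0.3]
finger_gap: 1.0
```

View pics/t1.png

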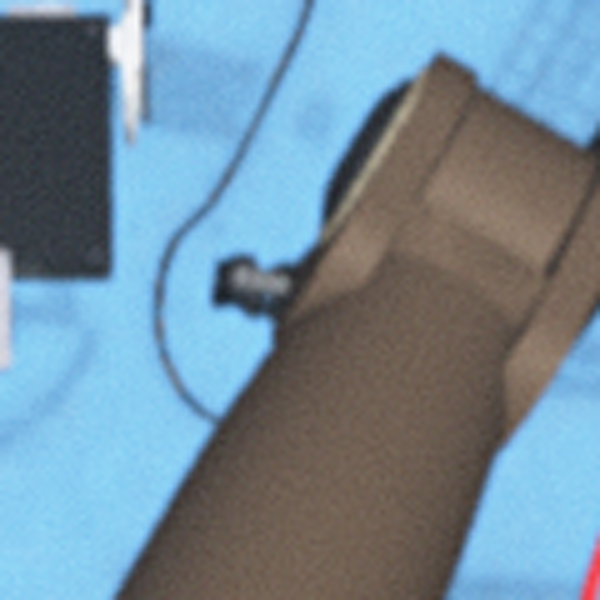

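View pics/s1.png

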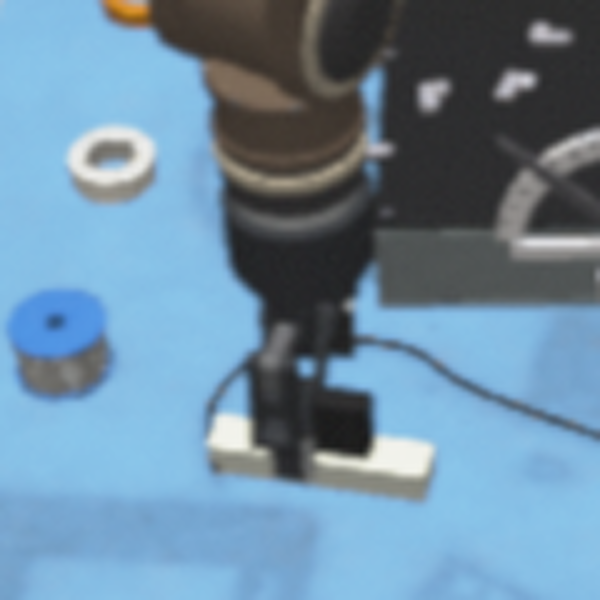

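Run:
```python
from h import *
for X in [(.454,-.304,.035),(.46,-.304,.06),(.46,-.262,.062),(.46,-.262,.022),(.454,-.304,.02)]: 
    q=proj("side",X); print(X,q,(q-[230,200])*5)
s=np.load("/tmp/side0.npz");d=s["d"]
for uv in [(284,280),(293,280),(303,283),(275,290),(310,298),(293,293),(265,290)]:
    print(uv,at_depth("side",uv,d[uv[1],uv[0]]))
```

```text
(0.454, -0.304, 0.035) [288.31430026 296.12409074] [291.57150132 480.62045369]
(0.46, -0.304, 0.06) [289.96647515 289.6387767 ] [299.83237574 448.19388348]
(0.46, -0.262, 0.062) [291.53300564 277.31674996] [307.66502819 386.58374982]
(0.46, -0.262, 0.022) [292.49711936 287.69797363] [312.48559678 438.48986814]
(0.454, -0.304, 0.02) [288.70648055 299.96899679] [293.53240276 499.84498393]
(284, 280) [ 0.4409112  -0.27075784  0.06043566]
(293, 280) [ 0.46451796 -0.26978321  0.06008739]
(303, 283) [ 0.49073294 -0.27280061  0.05262953]
(275, 290) [ 0.41278822 -0.26626003  0.01613999]
(310, 298) [ 0.5076763  -0.2804378   0.00297492]
(293, 293) [ 0.46244583 -0.27644802  0.016957  ]
(265, 290) [ 0.38182178 -0.25076655 -0.00164537]
```

```bash
python3 -m pendant '[[0,0,0,0.3,0,-0.3,-1],[0,0,0,0,0,0,0.2],[0,0,0,0,0,0,1],[0,0,0,0,0,0,1],[0,0,0,0,0,0,1],[0,0,0,0,0,0,1],[0,0,0,0,0,0,1],[0,0,0,0,0,0,1]]'
```

```text
t: 4.85
position: [0.4627, -0.2613, 0.0271]
tcp_rot: [3.141, -0.0, 2.99]
contact_force: [-0.2, 0.6, -1.8]
finger_gap: 0.178
```

```bash
python3 -m pendant '[[0,0,0,0,0,2,1],[0,0,0,0,0,4,1],[0,0,0,0,0,5,1],[0,0,0,0,0,5,1],[0,0,0,0,0,4,1],[0,0,0.038,1.66,3.86,1,1],[0,0,0.038,1.66,3.86,0,1],[0,0,0.039,1.66,3.86,0,1],[0,0,0.039,1.66,3.86,0,1],[0,0,0.038,1.66,3.86,0,1],[0,0,0,0,0,0,1],[0,0,0,0,0,0,1],[0,0,0,0,0,0,1]]'
python3 - <<'E'
from h import *
p,d=imaging.camera("top"); crop(p,200,180,400,320,4,"pics/t2.png")
p,d=imaging.camera("side"); crop(p,240,120,400,260,5,"pics/s2.png"); np.savez("/tmp/side2.npz",p=p,d=d)
print(sense())
E
```

```text
t: 6.48
position: [0.5455, -0.0692, 0.2374]
tcp_rot: [-3.141, -0.0, -3.103]
contact_force: [0.4, -0.6, -1.1]
finger_gap: 0.182
{'t': 6.575, 'joint_positions': array([-1.26210753e-01,  1.73562134e-01,  2.97593618e-02,  1.42687858e+00,
       -1.06308642e-04, -1.64833814e-01]), 'joint_velocities': array([ 0.00135868,  0.00079518,  0.00289028, -0.00155268,  0.0010884 ,
        0.00249316]), 'tau': array([ 1.96031271e-01, -4.73985171e+01,  3.59577155e+01,  1.29155131e-03,
        5.60588844e-03, -1.16103394e-03]), 'position': array([ 0.54553484, -0.06925196,  0.23741046]), 'tcp_rot': array([-3.14146892e+00,  9.59771120e-05, -3.10296959e+00]), 'contact_force': array([-0.51998496, -0.55573794, -1.75151277]), 'wrist_torque': array([ 0.01487566, -0.03380113,  0.00691742]), 'finger_gap': 0.17993414205242436}
```

View pics/s2.png

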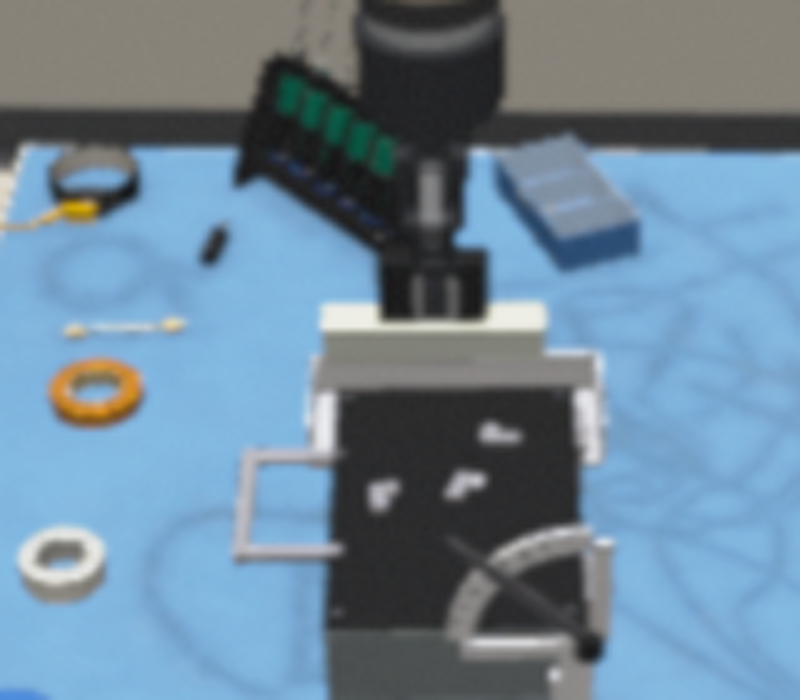

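View pics/t2.png

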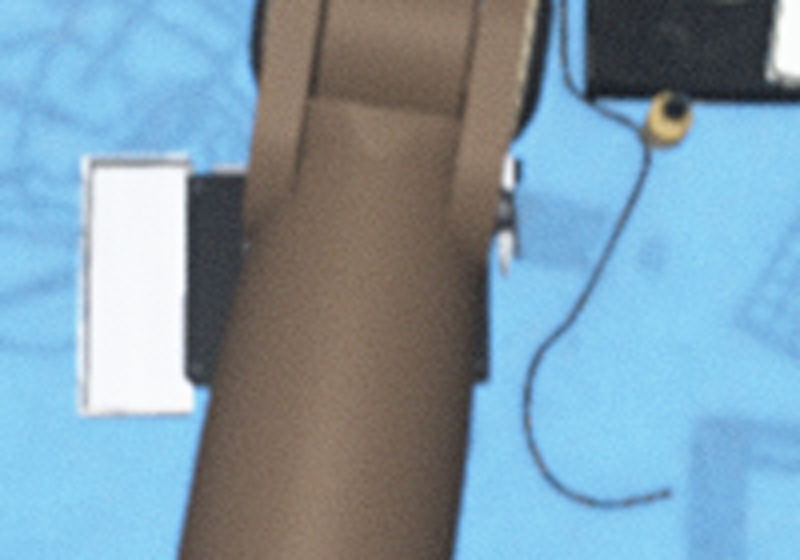

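```bash
python3 -m pendant '[[0,0,0,0,0,-4,1],[0,0,0,0,0,-4,1],[0,0,0,0,0,-3,1],[0,0,0,0,0,-2,1],[0,0,0,0,0,-0.9,1],[0,0,0,0,0,0,1],[0,0,0,0,0,0,1]]'
python3 - <<'E'
from h import *
p,d=imaging.camera("side"); crop(p,280,170,380,270,7,"pics/s3.png")
E
```

```text
t: 7.45
position: [0.5465, -0.0686, 0.0994]
tcp_rot: [-3.141, 0.002, -3.102]
contact_force: [-0.5, 1.0, -1.0]
finger_gap: 0.176
```

View pics/s3.png

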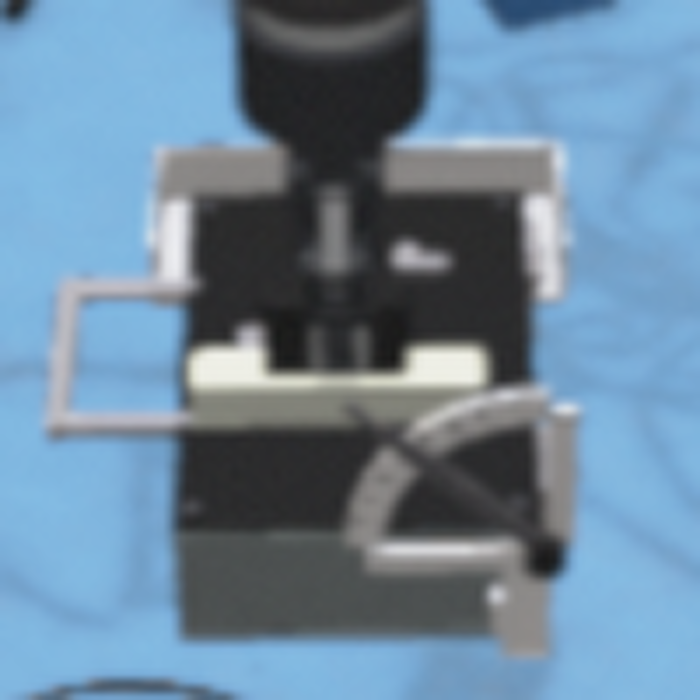

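The scraper is behind all three offcuts: crop x 190–487 against offcuts at 240–450. I'll lower it to just touching.

```bash
python3 -m pendant '[[0,0,0,0,0,-0.3,1],[0,0,0,0,0,0,1],[0,0,0,0,0,0,1]]';python3 -m pendant '[[0,0,0,0,0,-0.15,1],[0,0,0,0,0,0,1],[0,0,0,0,0,0,1]]'
```

```text
t: 7.88
position: [0.5459, -0.0683, 0.0954]
tcp_rot: [-3.142, 0.0, -3.101]
contact_force: [0.0, -0.5, -1.9]
finger_gap: 0.177
t: 8.25
position: [0.5458, -0.0683, 0.0938]
tcp_rot: [-3.142, -0.0, -3.101]
contact_force: [0.1, 1.2, -1.7]
finger_gap: 0.178
```

```bash
python3 -m pendant '[[0,0,0,-0.02,0.5,0,1],[0,0,0,-0.04,1,0,1],[0,0,0,-0.04,1,0,1],[0,0,0,-0.04,1,0,1],[0,0,0,-0.04,1,0,1],[0,0,0,-0.04,1,0,1],[0,0,0,-0.04,1,0,1],[0,0,0,-0.04,1,0,1],[0,0,0,0,0,0,1]]'
python3 - <<'E'
from h import *
p,d=imaging.camera("side"); crop(p,280,160,380,260,7,"pics/s4.png")
E
```

```text
t: 9.38
position: [0.5428, 0.0074, 0.0938]
tcp_rot: [3.142, -0.0, -3.1]
contact_force: [-0.2, 0.5, -1.3]
finger_gap: 0.178
```

View pics/s4.png

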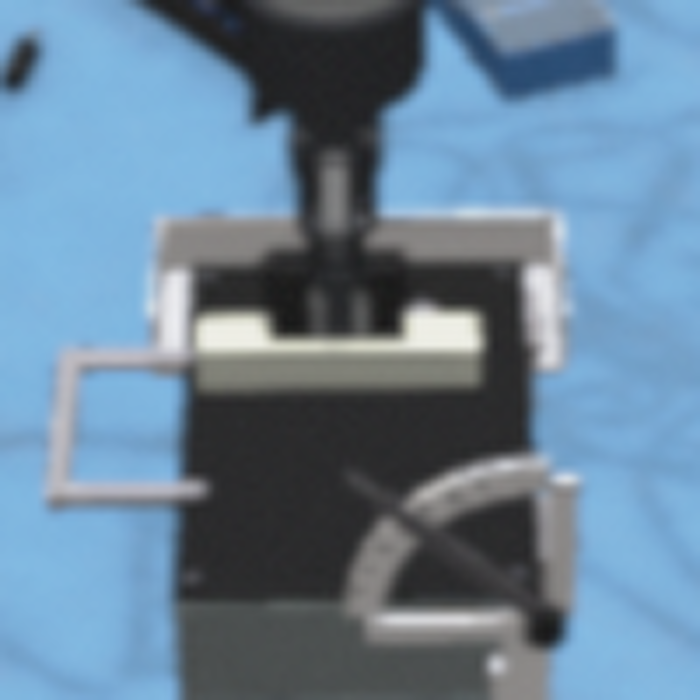

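The sweep works and nothing has been left behind the scraper. Continuing over the left edge.

```bash
python3 -m pendant '[[0,0,0,-0.04,1,0,1],[0,0,0,-0.04,1,0,1],[0,0,0,-0.04,1,0,1],[0,0,0,-0.04,1,0,1],[0,0,0,-0.04,1,0,1],[0,0,0,-0.04,1,0,1],[0,0,0,-0.04,1,0,1],[0,0,0,-0.04,1,0,1],[0,0,0,-0.04,0.7,0,1],[0,0,0,0,0,0,1],[0,0,0,0,0,0,1]]'
python3 - <<'E'
from h import *
p,d=imaging.camera("side"); crop(p,280,150,380,250,7,"pics/s5.png")
p,d=imaging.camera("top"); crop(p,200,190,350,310,5,"pics/t5.png")
E
```

```text
t: 10.8
position: [0.5392, 0.0935, 0.0938]
tcp_rot: [-3.141, -0.0, -3.101]
contact_force: [0.5, 0.2, -1.7]
finger_gap: 0.179
```

View pics/s5.png

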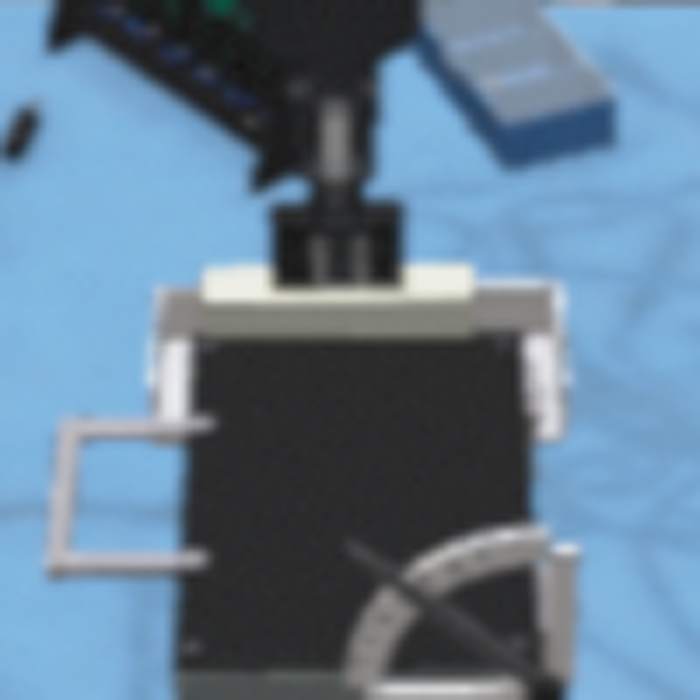

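View pics/t5.png

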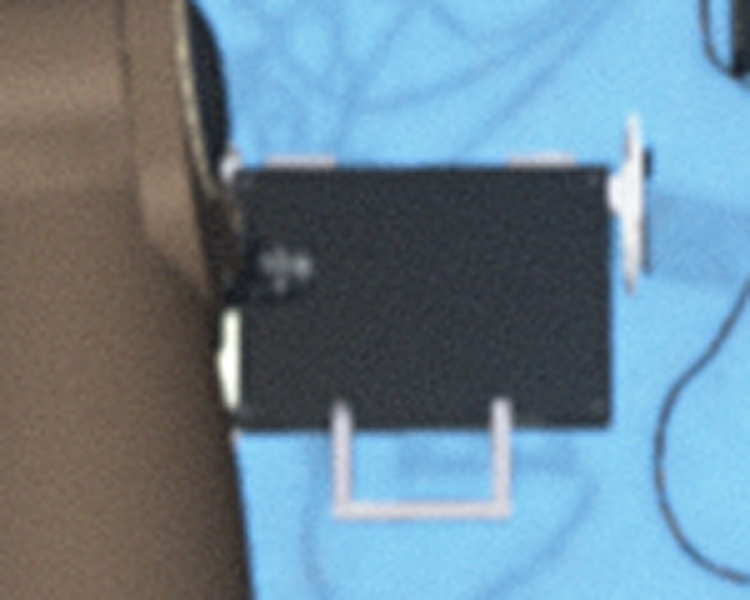

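The cover is bare. The bright patch at top crop (285,265) is gripper hardware. Lifting and carrying the scraper back to the open bench.

```bash
python3 -m pendant '[[0,0,0,0,0,2,1],[0,0,0,0,0,4,1],[0,0,0,0,0,5,1],[0,0,0,0,0,3.3,1],[0,0,0,-1,-5.05,0,1],[0,0,0,-1,-5.05,0,1],[0,0,0,-1,-5.05,0,1],[0,0,0,-1.1,-5.05,0,1],[0,0,0,-1.1,-5.05,0,1],[0,0,0,-1.2,-5.05,0,1],[0,0,0,-1.2,-5.1,0,1],[0,0,0,0,0,0,1],[0,0,0,0,0,0,1]]'
python3 - <<'E'
from h import *
np.set_printoptions(precision=4,suppress=True)
p,d=imaging.camera("top"); crop(p,200,190,350,310,5,"pics/t6.png")
p2,d2=imaging.camera("side"); crop(p2,220,150,380,310,4,"pics/s6.png")
r=place_of("top","offcut_1")
th=np.radians(2.3)
for o in r:
    u,v=map(int,np.round(o["point"])); X=at_depth("top",o["point"],d[v,u]); X2=at_z("top",o["point"],.006)-[.548,-.023,0]
    print(o["p"],o["point"],X, "box",X2[0]*np.cos(th)+X2[1]*np.sin(th),-X2[0]*np.sin(th)+X2[1]*np.cos(th))
E
```

```text
t: 12.52
position: [0.4629, -0.2605, 0.2367]
tcp_rot: [3.141, -0.0, -3.103]
contact_force: [0.1, 0.3, -2.1]
finger_gap: 0.176
0.47 [238.0, 269.7] [0.4905 0.1122 0.0113] box -0.051408868033201056 0.1380807089442528
0.43 [236.0, 239.2] [0.5819 0.1233 0.0108] box 0.040592233968227066 0.14549080844782203
0.36 [236.3, 248.0] [0.5559 0.1215 0.0069] box 0.013842464003622578 0.14416412934712639
```

View pics/t6.png

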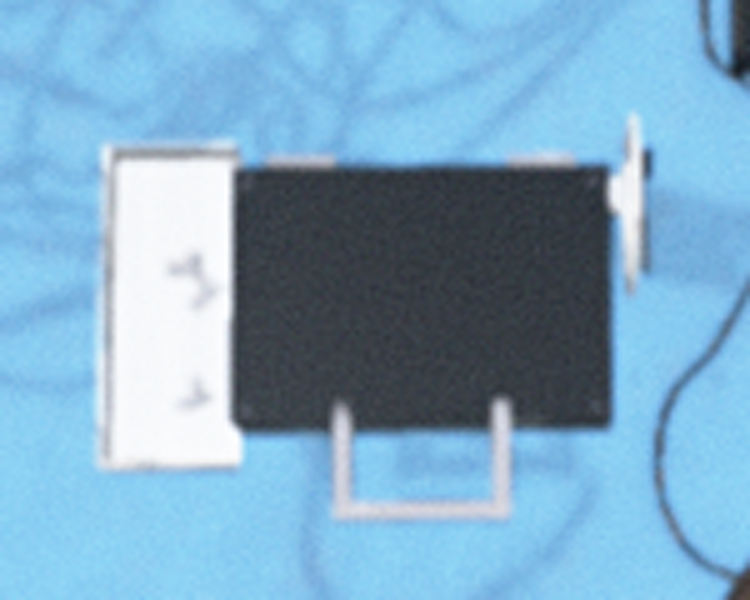

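View pics/s6.png

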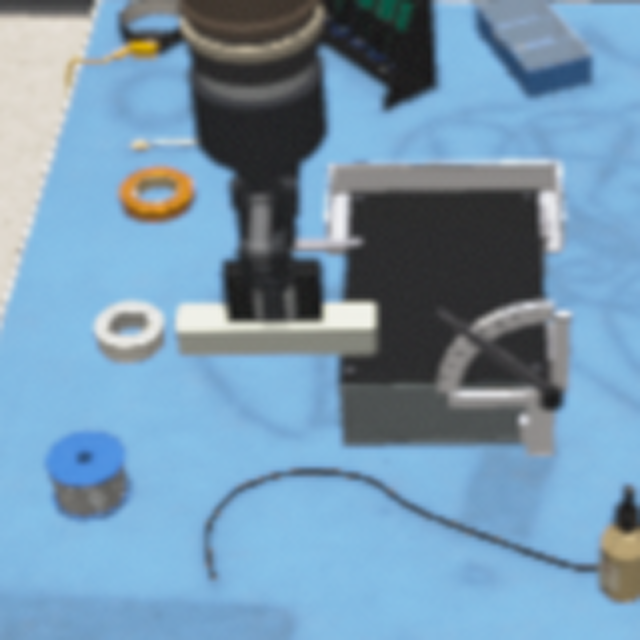

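All three offcuts lie in the tray, at top pixels (236,239), (238,248) and (238,270). That puts them 6–11 mm above the bench, at box y 0.138–0.145, so stage 1 is met with the cover shut. Setting the scraper down, 2 cm further in +x to stay clear of the cable end.

```bash
python3 -m pendant '[[0,0,0,1,0,-4,1],[0,0,0,1,0,-5,1],[0,0,0,0,0,-5,1],[0,0,0,0,0,-4,1],[0,0,0,0,0,-2,1],[0,0,0,0,0,-0.6,1],[0,0,0,0,0,0,1],[0,0,0,0,0,-0.2,1],[0,0,0,0,0,0,1]]'
```

```text
t: 13.8
position: [0.4838, -0.2605, 0.0296]
tcp_rot: [-3.141, 0.001, -3.101]
contact_force: [-0.6, -0.5, -0.8]
finger_gap: 0.178
```

```bash
python3 -m pendant '[[0,0,0,0,0,-0.2,1],[0,0,0,0,0,0,1],[0,0,0,0,0,0,1]]'
```

```text
t: 14.18
position: [0.4836, -0.2606, 0.0271]
tcp_rot: [-3.141, 0.001, -3.101]
contact_force: [1.0, -0.7, 0.8]
finger_gap: 0.181
```

```bash
python3 -m pendant '[[0,0,0,0,0,0,0.5],[0,0,0,0,0,0,0],[0,0,0,0,0,0,-1],[0,0,0,0,0,0,-1],[0,0,0,0,0,0,-1],[0,0,0,0,0,1,-1],[0,0,0,0,0,4,-1],[0,0,0,0,0,6,-1],[0,0,0,0,0,6,-1],[0,0,0,0,0,4,-1],[0,0,0,0,0,0,-1]]'
python3 - <<'E'
from h import *
p2,d2=imaging.camera("side"); crop(p2,220,150,380,310,4,"pics/s7.png")
E
```

```text
t: 15.55
position: [0.4847, -0.2611, 0.2414]
tcp_rot: [-3.138, 0.006, -3.101]
contact_force: [0.4, -0.7, -0.9]
finger_gap: 1.002
```

View pics/s7.png

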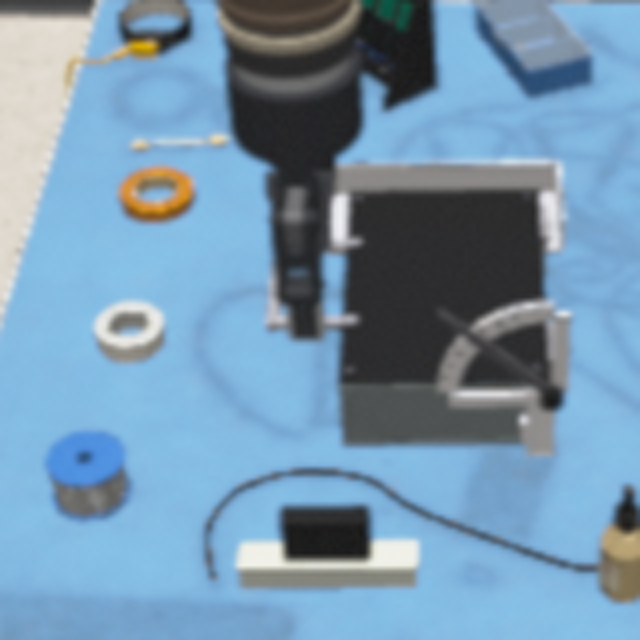

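The scraper stands upright on the bench and is released. Next is the bar position. I'll use a half-open jaw, since the fully open fingers would be 57 mm out on that side and the cover's front edge is only 50 mm away.

Run:
```python
from h import *
np.set_printoptions(precision=4,suppress=True)
for v in (290,292,294): print(v,at_z("top",(283.9,v-.5),.066))
p,d=imaging.camera("side")
s=p.copy()
crop(p,270,190,330,240,10,"pics/bar.png")
for X in [(.424,-.028,.063),(.4235,-.078,.063),(.4275,.022,.063)]: print(X,(proj("side",X)-[270,190])*10)
s=sense(); print(s["joint_positions"],s["position"])
```

```text
290 [ 0.4319 -0.0273  0.066 ]
292 [ 0.4263 -0.0275  0.066 ]
294 [ 0.4207 -0.0277  0.066 ]
(0.424, -0.028, 0.063) [172.4267 300.6766]
(0.4235, -0.078, 0.063) [152.6352 410.6733]
(0.4275, 0.022, 0.063) [201.0625 196.0444]
[-0.4941  0.1711  0.0261  1.4249 -0.     -0.5343] [ 0.4833 -0.2604  0.2371]
```

View pics/bar.png

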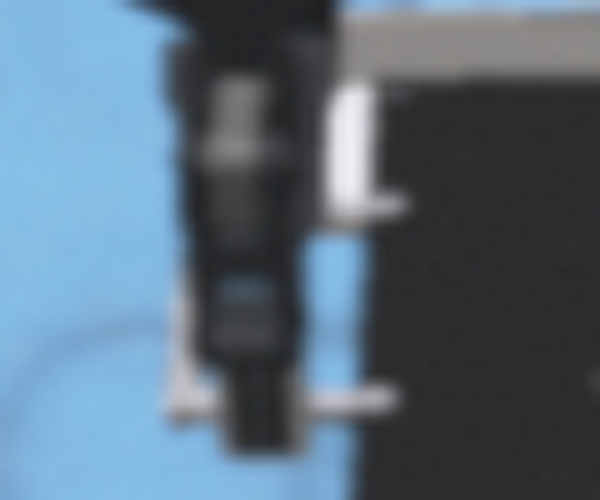

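```bash
python3 -m pendant '[[0,0,-0.175,-0.63,2.59,0,-1],[0,0,-0.175,-0.63,2.59,0,-0.5],[0,0,-0.175,-0.63,2.59,0,0],[0,0,-0.175,-0.63,2.59,0,0],[0,0,-0.175,-0.63,2.59,0,0],[0,0,-0.175,-0.63,2.59,0,0],[0,0,-0.175,-0.63,2.59,0,0],[0,0,-0.175,-0.64,2.59,0,0],[0,0,-0.175,-0.64,2.59,-3,0],[0,0,0,0,0,-5,0],[0,0,0,0,0,-2.5,0],[0,0,0,0,0,0,0],[0,0,0,0,0,0,0]]'
python3 - <<'E'
from h import *
p2,d2=imaging.camera("side"); crop(p2,260,160,380,260,6,"pics/s8.png")
print(sense()["joint_positions"])
E
```

```text
t: 17.27
position: [0.4264, -0.0273, 0.1321]
tcp_rot: [-3.141, -0.0, 1.607]
contact_force: [1.0, 0.7, 0.8]
finger_gap: 0.499
[-6.39956851e-02 -3.85803049e-02 -4.29170025e-01  1.17922277e+00
 -9.98377960e-07  1.47101531e+00]
```

View pics/s8.png

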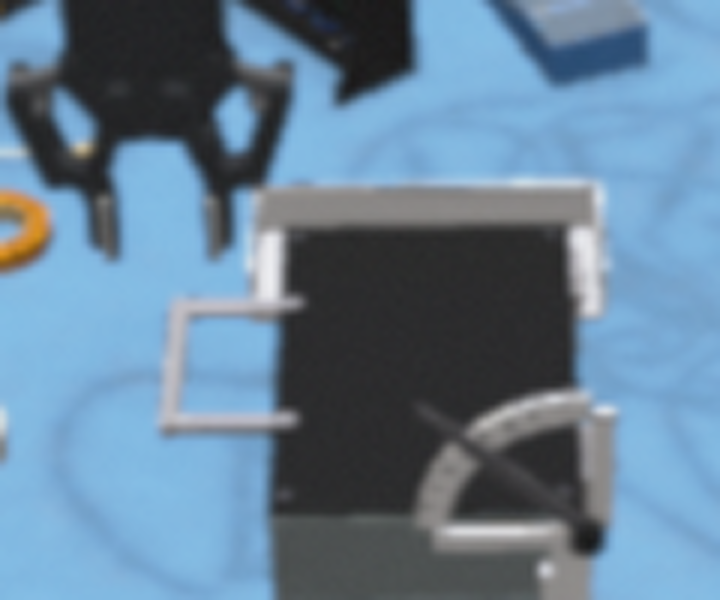

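```bash
python3 -m pendant '[[0,0,0,0,0,-3,0],[0,0,0,0,0,-3,0],[0,0,0,0,0,-2,0],[0,0,0,0,0,-0.8,0],[0,0,0,0,0,0,0],[0,0,0,0,0,0,0]]'
python3 - <<'E'
from h import *
p2,d2=imaging.camera("side"); crop(p2,260,160,340,240,8,"pics/s9.png")
E
```

```text
t: 18.08
position: [0.4272, -0.0273, 0.0449]
tcp_rot: [3.14, 0.0, 1.607]
contact_force: [-0.1, 0.4, -0.2]
finger_gap: 0.499
```

View pics/s9.png

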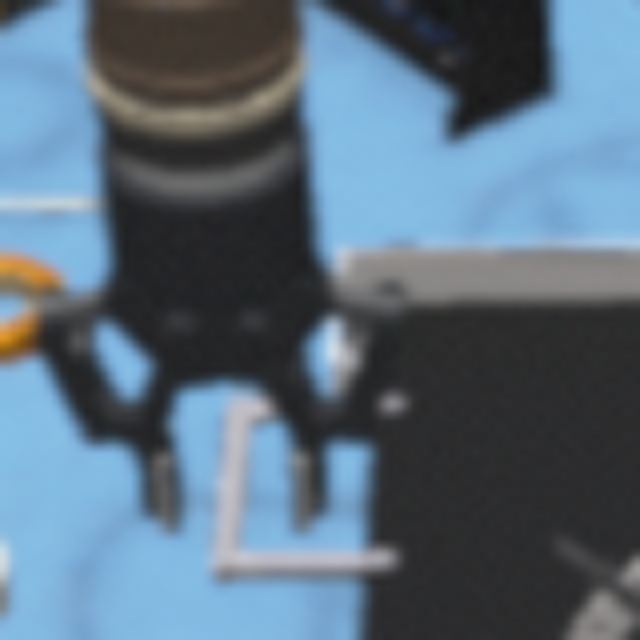

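The bar, at crop x≈232, sits between the fingers at 170 and 300. Closing.

```bash
python3 -m pendant '[[0,0,0,0,0,-0.1,0.5],[0,0,0,0,0,0,1],[0,0,0,0,0,0,1],[0,0,0,0,0,0,1],[0,0,0,0,0,0,1],[0,0,0,0,0,0,1]]'
```

```text
t: 18.88
position: [0.426, -0.0273, 0.0431]
tcp_rot: [-3.141, 0.0, 1.607]
contact_force: [-4.4, -0.9, 6.1]
finger_gap: 0.088
```

Run:
```python
import numpy as np
th=np.linspace(0,.78,11); a=th/2
x=.2*(1-np.cos(th))+.019*np.sin(a); z=.2*np.sin(th)+.019*(1-np.cos(a))
for i in range(10): 
    dx,dz=np.diff(x)[i]*100,np.diff(z)[i]*100; print("%.2f %.3f %.2f"%(dx,dx*.04,dz))
print(x[-1],z[-1])
```

```text
0.13 0.005 1.56
0.26 0.010 1.55
0.38 0.015 1.54
0.49 0.020 1.51
0.61 0.024 1.48
0.72 0.029 1.43
0.83 0.033 1.38
0.93 0.037 1.32
1.03 0.041 1.25
1.12 0.045 1.18
0.06504087228488462 0.1420826117027931
```

```bash
python3 -m pendant '[[0.001,-0.02,0,0.06,0,0.78,1],[0.001,-0.02,0,0.07,0,0.78,1],[0.001,-0.02,0,0.13,0.01,0.78,1],[0.001,-0.02,0,0.13,0.01,0.77,1],[0.001,-0.02,0,0.19,0.01,0.77,1],[0.001,-0.02,0,0.19,0.01,0.77,1],[0,0,0,0,0,0,1],[0,0,0,0,0,0,1]]'
python3 - <<'E'
from h import *
p2,d2=imaging.camera("side"); crop(p2,260,150,380,260,6,"pics/s10.png")
E
```

```text
t: 19.88
position: [0.4332, -0.0269, 0.0893]
tcp_rot: [3.022, -0.001, 1.607]
contact_force: [-5.6, -1.2, -1.6]
finger_gap: 0.09
```

View pics/s10.png

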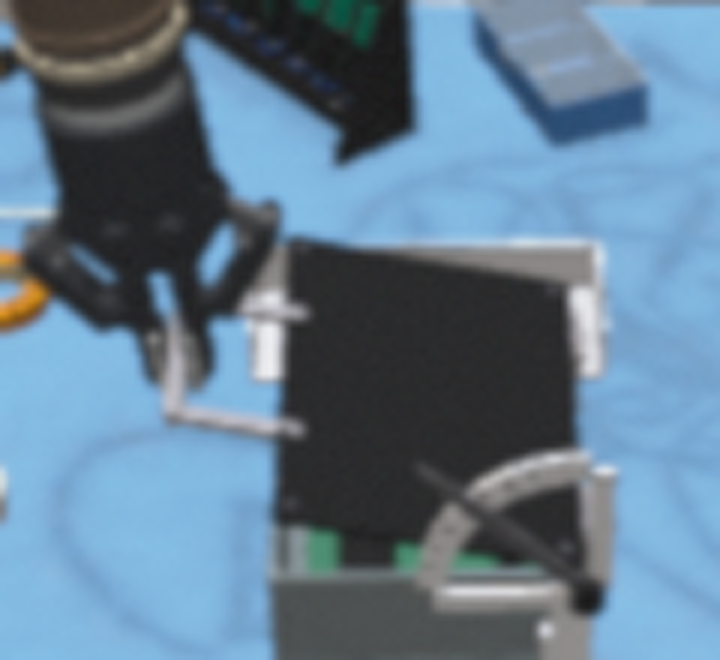

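```bash
python3 -m pendant '[[0.001,-0.02,0,0.24,0.01,0.76,1],[0.001,-0.02,0,0.25,0.01,0.75,1],[0.001,-0.02,0,0.3,0.01,0.74,1],[0.001,-0.02,0,0.31,0.01,0.74,1],[0.001,-0.02,0,0.36,0.01,0.72,1],[0.001,-0.02,0,0.36,0.02,0.71,1],[0.001,-0.02,0,0.41,0.02,0.69,1],[0.001,-0.02,0,0.42,0.02,0.69,1],[0.001,-0.02,0,0.46,0.02,0.66,1],[0.001,-0.02,0,0.47,0.02,0.66,1],[0.001,-0.02,0,0.51,0.02,0.63,1],[0.001,-0.02,0,0.52,0.02,0.62,1],[0,0,0,0,0,0,1],[0,0,0,0,0,0,1]]'
python3 - <<'E'
from h import *
p2,d2=imaging.camera("side"); crop(p2,260,130,380,260,5,"pics/s11.png"); np.savez("/tmp/s11.npz",p=p2,d=d2)
E
```

```text
t: 21.68
position: [0.4783, -0.0249, 0.1749]
tcp_rot: [2.781, -0.005, 1.607]
contact_force: [-22.9, -1.1, 16.5]
finger_gap: 0.094
```

View pics/s11.png

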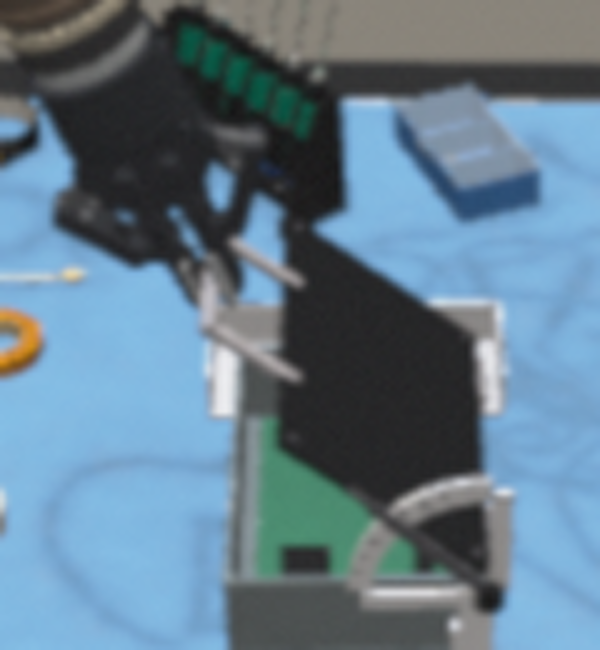

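```bash
python3 -m pendant '[[0,0,0,-0.15,0,0.15,1],[0,0,0,0,0,0,1],[0,0,0,0,0,0,1]]'
python3 - <<'E'
from h import *
p=np.load("/tmp/s11.npz")["p"]
crop(p,305,200,365,260,10,"pics/e1.png")
E
```

```text
t: 22.1
position: [0.4784, -0.025, 0.1753]
tcp_rot: [2.781, -0.005, 1.608]
contact_force: [-8.7, -0.8, 5.2]
finger_gap: 0.089
```

View pics/e1.png

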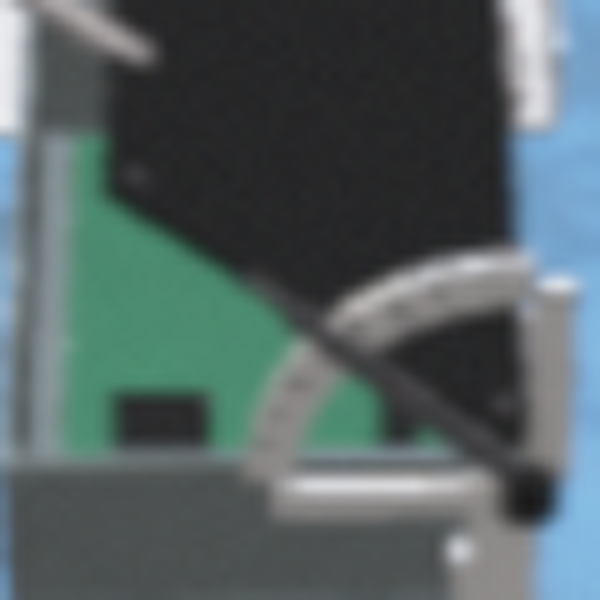

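Run:
```python
from h import *
np.set_printoptions(precision=4,suppress=True)
c=np.array([.5505,-.022,0])
for yaw in (1.8,2.3):
  r=np.radians(yaw);ex=np.array([np.cos(r),np.sin(r),0]);ey=np.array([-np.sin(r),np.cos(r),0])
  def onp(uv,off):
    o,dd=ray("side",uv); k=(off-(o-c)@ey)/(dd@ey); X=o+k*dd; return np.array([(X-c)@ex,X[2]])
  def ang(pts,off):
    Q=np.array([onp((x/10+305-.45,y/10+200-.45),off) for x,y in pts],np.float32); 
    l=cv2.fitLine(Q,2,0,.01,.01).ravel(); l=l*np.sign(-l[0]) ; return np.arctan2(l[1],-l[0]*1.0),Q
  def a2(pts,off):
    Q=np.array([onp((x/10+305-.45,y/10+200-.45),off) for x,y in pts]); d=Q[0]-Q[-1]; return np.arctan2(d[1],-d[0]),Q[[0,-1]].round(4).tolist()
  print(yaw,"cover",a2([(110,197),(180,237),(245,272)],-.11),"ptr",a2([(255,280),(500,458)],-.123), a2([(345,345),(440,412)],-.123))
```

```text
1.8 cover (np.float64(0.6407048915066784), [[-0.0356, 0.155], [0.0004, 0.1282]]) ptr (np.float64(0.7738682557106318), [[0.0034, 0.1364], [0.0706, 0.0708]]) (np.float64(0.7590222220121529), [[0.0276, 0.1129], [0.0537, 0.0881]])
2.3 cover (np.float64(0.645567130256445), [[-0.0365, 0.1552], [-0.0006, 0.1282]]) ptr (np.float64(0.777762741033078), [[0.0023, 0.1364], [0.0695, 0.0702]]) (np.float64(0.7630293042328505), [[0.0265, 0.1127], [0.0527, 0.0877]])
```

```bash
python3 -m pendant '[[0.0005,-0.013,0,0.4,0.02,0.47,1],[0.0005,-0.013,0,0.42,0.02,0.46,1],[0.0005,-0.013,0,0.43,0.02,0.45,1],[0,0,0,0,0,0,1],[0,0,0,0,0,0,1],[0,0,0,0,0,0,1]]'
python3 - <<'E'
from h import *
p,d=imaging.camera("side"); np.savez("/tmp/s12.npz",p=p,d=d)
crop(p,305,200,365,260,10,"pics/e2.png"); crop(p,260,130,380,260,5,"pics/s12.png")
s=sense();print(s["position"],s["tcp_rot"],s["contact_force"],s["joint_positions"])
E
```

```text
t: 22.85
position: [0.4911, -0.0244, 0.1895]
tcp_rot: [2.741, -0.005, 1.608]
contact_force: [-8.1, -1.0, 4.2]
finger_gap: 0.089
[ 0.49111883 -0.02439149  0.18946506] [ 2.74083145 -0.00474775  1.60781326] [-8.64418476 -0.46573965  5.462466  ] [-0.07949039 -0.25634294 -0.56093489  0.8683458   0.04971139  1.46527688]
```

View pics/e2.png

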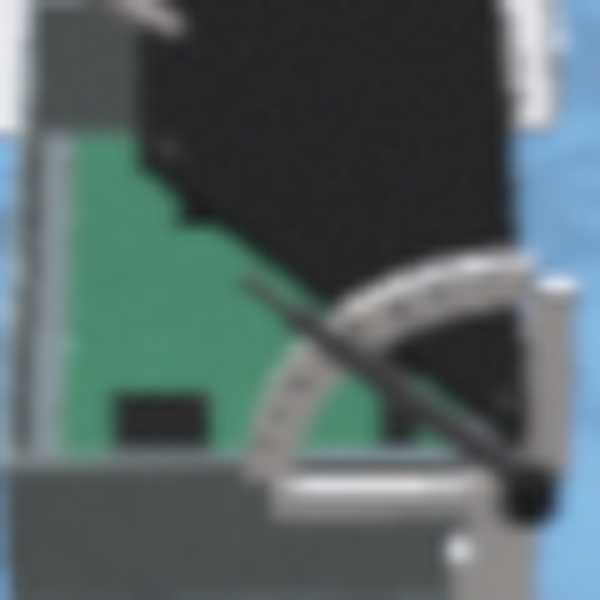

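View pics/s12.png

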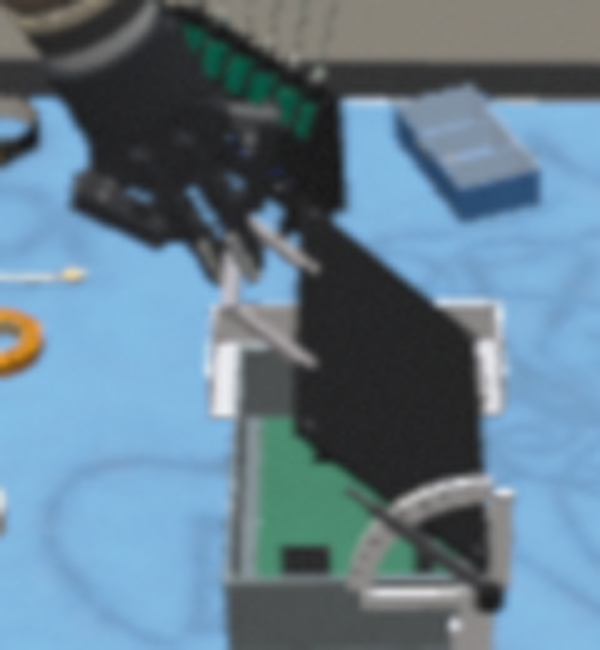

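Run:
```python
from h import *
p=np.load("/tmp/s12.npz")["p"].astype(float)
# green-ness boundary of cover lower edge & pointer's upper edge
G=p[...,1]-p[...,0]
E_=[]
for u in range(326,338):
    c=G[205:232,u]; k=np.nonzero((c[:-1]<30)&(c[1:]>=30))[0]
    if len(k): k=k[0];E_.append((u,205+k+(30-c[k])/(c[k+1]-c[k])))
print([(a,round(b,2)) for a,b in E_])
E_=np.array(E_)
c=np.array([.5505,-.022,0])
for yaw in (1.8,2.3):
  r=np.radians(yaw);ex=np.array([np.cos(r),np.sin(r),0]);ey=np.array([-np.sin(r),np.cos(r),0])
  def onp(uv,off):
    o,dd=ray("side",uv); k=(off-(o-c)@ey)/(dd@ey); X=o+k*dd; return np.array([(X-c)@ex,X[2]])
  Q=np.array([onp(e,-.11) for e in E_],np.float32); l=cv2.fitLine(Q,cv2.DIST_HUBER,0,.01,.01).ravel(); print(yaw,"cover",np.arctan(-l[1]/l[0]))
  k=onp((145/10+304.55,166/10+199.55),-.11); print(" corner",k,np.arctan2(k[1]-.063,.075-k[0])+.02)
  Q=np.array([onp((x/10+304.55,y/10+199.55),-.123) for x,y in [(250,280),(300,317),(345,347),(440,414),(500,458)]],np.float32); l=cv2.fitLine(Q,cv2.DIST_HUBER,0,.01,.01).ravel(); print(" ptr",np.arctan(-l[1]/l[0]),Q[0],np.arctan2(Q[0][1]-.063,.075-Q[0][0]))
  # predicted image overlays
  for th in (.74,.78,.82):
    H=c+.075*ex+[0,0,.063]; rad=-np.cos(th)*ex+np.sin(th)*np.array([0,0,1]); nrm=np.sin(th)*ex+np.cos(th)*np.array([0,0,1])
    print("  ",th,"cover corner crop",(proj("side",H-.11*ey+.15*rad-.003*nrm)-[304.55,199.55])*10,"ptr tip",(proj("side",H-.123*ey+.11*rad)-[304.55,199.55])*10,"knob",(proj("side",H-.123*ey)-[304.55,199.55])*10)
a=np.pi-2.741;X=np.array([.4911,.1895])-.019*np.array([np.sin(a),-np.cos(a)]);print("kin",X,np.arcsin((X[1]-.063)/.2),np.arccos((.6258-X[0])/.2))
```

```text
[(326, np.float64(222.16)), (327, np.float64(222.58)), (328, np.float64(223.15)), (329, np.float64(223.82)), (330, np.float64(224.68)), (331, np.float64(225.62)), (332, np.float64(226.33)), (333, np.float64(226.95)), (334, np.float64(227.78))]
1.8 cover 0.77506226
 corner [-0.02582386  0.16573027] 0.8147635269360475
 ptr 0.7611201 [0.00205092 0.13638824] 0.78839916
   0.74 cover corner crop [100.97372377 177.17365301] ptr tip [219.30998252 277.94272625] knob [515.50976999 478.41494502]
   0.78 cover corner crop [115.44154377 164.33891095] ptr tip [230.29604453 268.90477546] knob [515.50976999 478.41494502]
   0.82 cover corner crop [130.64052279 151.92401105] ptr tip [241.78864968 260.18670075] knob [515.50976999 478.41494502]
2.3 cover 0.7789106
 corner [-0.02677284  0.16591791] 0.8109922189917098
 ptr 0.7651157 [0.00097724 0.13637693] 0.7810167
   0.74 cover corner crop [104.50313848 177.92411874] ptr tip [223.27845465 278.0433211 ] knob [519.28304891 476.79835658]
   0.78 cover corner crop [118.98485551 165.00523626] ptr tip [234.27214062 268.9415546 ] knob [519.28304891 476.79835658]
   0.82 cover corner crop [134.19722287 152.50276066] ptr tip [245.77190102 260.15710633] knob [519.28304891 476.79835658]
kin [0.48369068 0.20699577] 0.8037718485320359 0.7805216242971988
```

```bash
python3 -m pendant '[[0,0,0,-0.14,0,-0.13,1],[0,0,0,-0.14,0,-0.13,1],[0,0,0,0,0,0,1],[0,0,0,0,0,0,1],[0,0,0,0,0,0,1],[0,0,0,0,0,0,1]]'
python3 - <<'E'
from h import *
p,d=imaging.camera("side"); crop(p,220,130,380,310,4,"pics/s13.png")
G=p[...,1].astype(float)-p[...,0]
E_=[]
for u in range(326,335):
    c=G[205:232,u]; k=np.nonzero((c[:-1]<30)&(c[1:]>=30))[0]
    if len(k): k=k[0];E_.append((u,205+k+(30-c[k])/(c[k+1]-c[k])))
c=np.array([.5505,-.022,0]);r=np.radians(2.3);ex=np.array([np.cos(r),np.sin(r),0]);ey=np.array([-np.sin(r),np.cos(r),0])
Q=[]
for e in E_:
    o,dd=ray("side",e); k=(-.11-(o-c)@ey)/(dd@ey); X=o+k*dd; Q.append([(X-c)@ex,X[2]])
l=cv2.fitLine(np.array(Q,np.float32),cv2.DIST_HUBER,0,.01,.01).ravel(); print("cover",np.arctan(-l[1]/l[0]))
p,d=imaging.camera("top"); crop(p,200,190,400,320,4,"pics/t13.png")
s=sense();print(s["position"],s["tcp_rot"],s["contact_force"],np.abs(s["joint_velocities"]).max(),s["t"])
a=np.pi-abs(s["tcp_rot"][0]);X=s["position"][[0,2]]-.019*np.array([np.sin(a),-np.cos(a)]);print("kin",np.arcsin((X[1]-.063)/.2),np.arccos((.6258-X[0])/.2))
E
```

```text
t: 23.65
position: [0.4883, -0.0245, 0.1866]
tcp_rot: [2.741, -0.005, 1.608]
contact_force: [-7.8, -0.5, 4.0]
finger_gap: 0.092
cover 1.0433165
[ 0.48826093 -0.02450036  0.18660001] [ 2.7411795  -0.00454389  1.60764332] [-6.92592704 -1.74525065  4.16354268] 0.0022272009799664486 23.75
kin 0.7831080469555839 0.7601593427936598
```

View pics/s13.png

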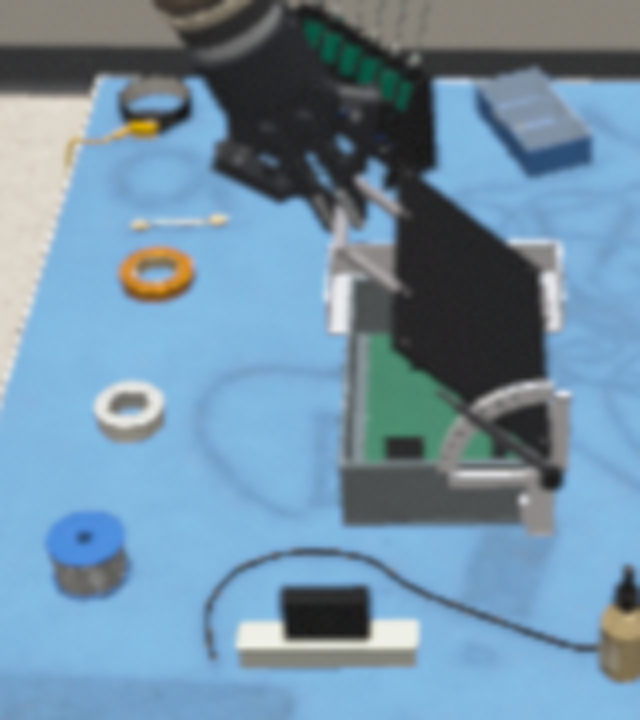

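View pics/t13.png

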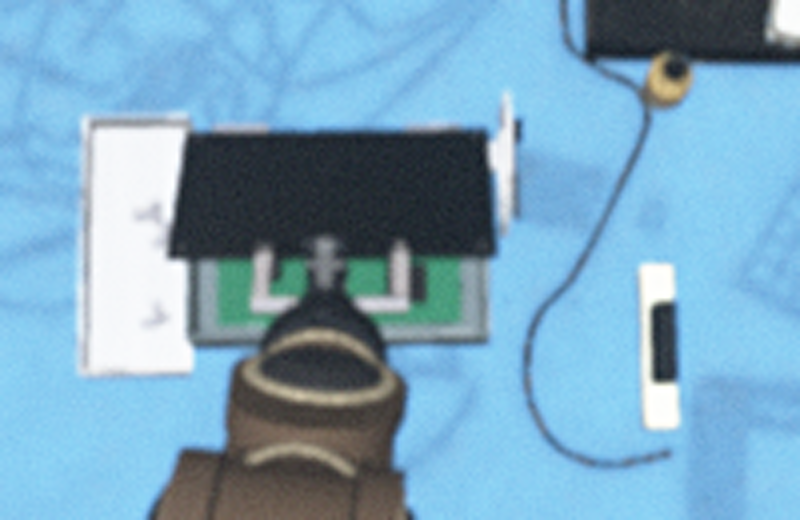

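The cover is held, the offcuts are in the tray and the scraper stands. The automatic edge fit of 1.04 disagrees with the kinematics (0.76–0.78), so I'll check which one is right in a close crop.

Run:
```python
from h import *
p,d=imaging.camera("side"); crop(p,305,200,365,260,10,"pics/e3.png")
G=p[...,1].astype(float)-p[...,0]
for u in range(321,338):
    c=G[205:240,u]; k=np.nonzero((c[:-1]<30)&(c[1:]>=30))[0]; print(u,[round(float(205+j+(30-c[j])/(c[j+1]-c[j])),1) for j in k],end=' ')
```

```text
321 [219.1] 322 [220.2] 323 [221.6] 324 [221.9] 325 [222.1] 326 [222.7] 327 [223.3] 328 [224.1] 329 [224.9] 330 [225.9, 228.8] 331 [229.5] 332 [230.3] 333 [229.0, 231.4] 334 [229.0] 335 [] 336 [] 337 []
```

View pics/e3.png

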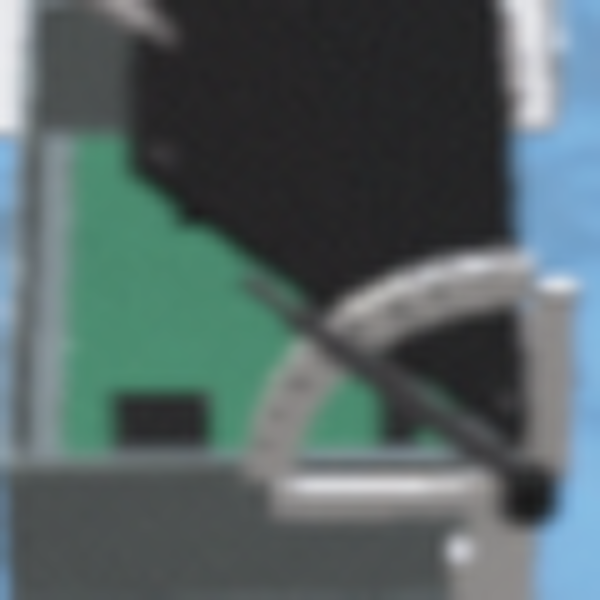

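The 1.04 was an artefact: at columns 331–333 the fit jumped to the pointer's lower edge. By eye, the cover edge from (140,175) to (325,300) runs parallel to the pointer from (250,280) to (500,458). The arm is still, so I'm handing in.

Run:
```python
from h import *
print(ticket.sign_off()); print(sense()["t"])
```

```text
the job is handed in; nothing more can be done
None
the job is handed in; nothing more can be done
```

I wiped the three offcuts into the catch tray with the white scraper in one sweep and stood the scraper back on the open bench. I then lifted the cover by its bar and handed the job in at about 24 s, with the gripper still holding it in line with the pointer.

- **Offcuts:** with the cover still shut, all three lay in the tray at box x of about -0.05, +0.01 and +0.04 m, y of 0.138 to 0.145 m, 6–11 mm above the bench. They were still there in the last top picture.
- **Scraper:** it stands upright and released, clear of the box and tray, about 2 cm from where it started. The other things on the bench looked unmoved, judged by eye only.
- **Cover:** the arm position gives 0.76 to 0.78 rad, and the pointer measures 0.765 to 0.79 rad from the images. The arm was still, with about 8 N on the tool.
- **Checks that disagreed:** my last automatic fit of the cover edge gave 1.04 rad. A close crop showed it had jumped onto the pointer's edge, so I discarded it. The two arm-position estimates differ by about 0.02 rad. Lifting briefly put about 28 N along the line to the hinge, which I eased before the final pose.

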